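Send a rejected wax block to reclaim

TASK

Turn the colour selector's wheel by its crank knob until only green shows in the window, then slide the hopper's shutter fully open. Push the green wax block along its ledge, without lifting it, so that it drops into the chute, then slide the shutter fully shut. Leave the cream block on its ledge, the selector on green, and the candles and the pitcher where they stand.

Things in the scene. Friction and masses are not known exactly. Their poses are not given: they have to be found in the camera images.
- selector: Fixed round grey colour selector, 244 mm across. Origin: on the table, on the wheel's vertical axis; +x points to the window. The level wheel (228 mm diameter, top at 42 mm) has six 60-degree sectors. A fixed black bridge over its rim (x 59 to 118 mm, y within 46 mm, top at 56 mm) holds the window; a grey block carries it (x 117 to 143 mm, y within 65 mm, 56 mm tall).
- window (a point): Centre of the window (40 mm across the radius, 34 mm along it) in the black bridge, 88 mm from the wheel's axis, height 56 mm.
- wheel (a joint): Angle of the wheel (rad), growing anticlockwise seen from above; stops at -1.5 and 3.5. The sector at the window: white at 0, red at 1.047, green centred at 2.094, grey at 3.14, amber at -1.047. Only green shows in the window from about 1.84 to 2.34. It turns easily (about 1.5 N at the knob) and stays where it is left.
- knob_grip (a point): Point to grip on the black crank knob: on its axis, height 90 mm. The knob is an upright round post, 25 mm diameter, from 44 to 107 mm high, standing on the wheel 45 mm from the wheel's axis. It spins freely, so it can be carried round at a constant gripper yaw. In the selector's frame it stands at (joint wheel + 1.047 rad) anticlockwise from +x: opposite the window when green shows.
- hopper: Fixed white wax hopper, 390 mm (y) by 250 mm (x -65 to 185). Origin: on the table under the chute mouth's centre. Mouth: x and y within 55 mm; chute floor at 12 mm. On either side in y a level aluminium ledge, top at 140 mm, x within 65 mm, |y| 55 to 195 mm, no lip. The shutter opens along +x over the rear deck (x 65 to 185 mm, guide strips up to 136 mm).
- mouth (a point): Centre of the chute mouth, at the height of the ledges (140 mm).
- shutter (a joint): Slide of the steel shutter (m) along the hopper's +x: 0 shut (stop), 0.12 fully open (stop). Plate 124 by 108 mm, its top at 135 mm, 5 mm below the ledges. About 1.5 N moves it; it stays where it is left.
- shutter_grip (a point): Point to grip on the shutter's red handle, at height 162 mm. The handle is an upright rib 16 mm thick (hopper's x), 50 mm long (hopper's y), from 135 to 177 mm high.
- green_block: Green wax block to be reclaimed, 60 (its x) by 80 (its y) by 36 mm, 0.1 to 0.25 kg, lying flat on one of the two ledges (either one), its long side roughly along the hopper's y, 107 to 137 mm from the mouth's centre. Origin: centre of its underside.
- green_block_center (a point): Centre of the green block.
- cream_block: Cream wax block of the same size, on the other ledge; it stays there. Origin: centre of its underside.
- candle_a: Candle in an olive-green glass, 72 mm diameter, 85 mm tall with a 28 mm wick, standing on the table; bystander. Origin: centre of its underside.
- candle_b: Second candle, the same as the first; bystander. Origin: centre of its underside.
- pitcher: Steel pouring pitcher, 116 mm diameter, 160 mm tall, black handle on its -y side reaching 102 mm from its axis; bystander. Origin: centre of its underside.
Things that resemble listed ones, but are neither listed nor needed, are in the scene too. Of the things like the green_block, leave any that is yellow; of the rest the larger one is meant.

How it is judged:
By the outcome, as a careful person would: the job done as asked, in the order asked, and still so for the second after the job is handed in, with the robot touching nothing.
It also fails if it takes over 64 s, if anything falls off the work surface, if the arm or the gripper's body presses on something with over 40 N, if the wrist force passes 120 N, or if a joint passes its speed limit or range.

ROBOT

A 6-joint arm with a two-finger parallel gripper is mounted at the origin on the work surface. World frame = base frame: x ahead of the robot, y to its left, z up, the work surface at z = 0. Lengths are in mm, angles in rad, forces in N, time in s.
With the tool pointing down it reaches from about 300 to 775 mm from the base axis. Payload 14.6 kg.
Tool frame: the origin (TCP) lies midway between the tips of the shut fingers; the grasp point (between the pads) lies 19 mm behind it; y points along the fingers, z is the direction in which the jaws open and shut, and the axes are right-handed (so a half turn about y gives the same grasp; the last joint's range is limited). The gripper opens to 94 mm and grips with 3 to 60 N. Pads are 16 mm wide; open, the fingers measure 119 mm over their backs; the gripper's body (75 mm by 177 mm) begins 78 mm behind the grasp point.
Start: joints at [-1.304, 0.3, 1.521, -0, 1.321, -0.067], TCP at [180.192, -519.634, 205.446] pointing down, gripper open.
Joint ranges: [-3.03, 3.03], [-0.79, 2.21], [0.23, 2.52], [-1.04, 4.18], [0, 3.07], [-2.55, 2.55]. Speed limits (rad/s): [2.22, 2.22, 2.57, 3.14, 3.14, 3.14].

INTERFACE

Orientations are given as [roll, pitch, yaw] about the fixed x, y, z axes, in that order (R = Rz(yaw) Ry(pitch) Rx(roll)).
In Python, from cell import manip gives the robot as it stands.
- The arm moves only by the tool play_rows, never from a script. Its argument "series" is a list of rows, each a list of 3 entries, a list of its own where there are three numbers: the shift along the tool's x, y, z in m, then the turn about the tool's y in rad, then the closure, from 0 (fully open) to 1 (shut). In form: [[[dx, dy, dz], twist, grip], ...]. A call has 1 to 20 rows; each row is the pose to reach, as a shift and turn from the pose measured when the call began, along the tool's axes at that moment; what a row does not reach only later rows make up. A row lasts 1/10 s, in which the tool goes at most 50 mm and 8.59 degrees, less where a joint would pass 70% of its speed; a pose out of reach is approached as far as the arm can. A call with a gripper value outside its range is refused whole. The fingers move at their own pace and stop on an object; "squeeze" is the grip in N (left out, the last holds). Time passes only in rows, so rows that repeat a pose let the fingers close. It gives the time, the measured TCP pose, the force and the opening at its end, in the units of the state.
- manip.read_state(): the state, without advancing time (a new reading comes with each control period).
- manip.camera(name): name is "side" or "top" or "wrist"; returns the picture (480x640x3 uint8, red, green, blue); there is no depth.
- manip.camera_params(name): a dict with "K" (3x3 intrinsics, pixels), "rvec" (rotation vector, rad) and "tvec" (3), from world to camera coordinates, as OpenCV has them. Camera axes: x right, y down, z forward; pixel columns grow to the right and rows downward; lengths in mm; the calibration is good to about 2 mm. A picture is of the moment at which its call begins: read the wrist's pose just before it. camera_params takes no time and is no camera call; for the wrist camera it gives the pose at the moment of the call.
- manip.sign_off(): hands the job in, once; it reports no verdict.
The state is a dict: "clock": time; "joints": joint angles; "qd": joint speeds; "effort": joint torques, N m; "eef_pos": TCP position; "eef_rot": TCP orientation; "wrist_force": force on the tool from outside, world axes, zero at the start; "moment": the same for the moment, N m; "finger_gap": finger opening in mm.
Only numpy, scipy, OpenCV 4.12 (cv2) and the standard library are available. Lean on these libraries where they do the work, as an engineer would, in place of code of your own. Each camera call takes 0.05 s, during which the arm holds its last target. There are 200 camera calls.

## Working session

There is one attempt and no reset: what is moved stays moved. The work goes in short steps, Python scripts to look and compute and a tool call to move; the robot and the scene stay as the last step left them, time stands still between calls to the robot, and variables do not carry over. Pictures are saved under pics/ and viewed, about 8 in all and at most 12, crops included, and the job is handed in when it is done.

Besides the shell and the picture viewer there is one more tool, called after ">>>" as name(argument=value, ...) on one line, values as JSON. play_rows: Moves the arm, as the interface text tells. Its arguments: {"type":"object","properties":{"series":{"type":"array","items":{"type":"array"}},"squeeze":{"type":"number"}},"required":["series"]}

```bash
mkdir -p pics; python3 - <<'E'
from cell import manip
import cv2,numpy as np
for n in("top","side"):
    cv2.imwrite(f"pics/{n}0.png",manip.camera(n)[:,:,::-1]); p=manip.camera_params(n); print(n,{k:np.round(v,3).tolist() for k,v in p.items()})
s=manip.read_state();print(s)
E
```

```text
top {'K': [[436.322, 0.0, 317.664], [0.0, 436.322, 240.429], [0.0, 0.0, 1.0]], 'rvec': [2.146, -2.083, 0.212], 'tvec': [-122.565, 592.887, 1328.656]}
side {'K': [[484.079, 0.0, 316.265], [0.0, 484.079, 242.256], [0.0, 0.0, 1.0]], 'rvec': [0.633, -2.671, 1.145], 'tvec': [465.087, 330.909, 1018.155]}
{'clock': 0.1, 'joints': array([-1.30357828e+00,  3.00365781e-01,  1.52150555e+00, -2.65796288e-05,
        1.32066495e+00, -6.66108328e-02]), 'qd': array([ 0.00038477, -0.00167449, -0.00059926,  0.00085635,  0.00024172,
        0.00130714]), 'effort': array([ 5.42009384e-04, -5.32642579e+01, -3.53284049e+01,  7.09275459e-02,
        2.35399744e-02, -8.97671339e-05]), 'eef_pos': array([ 180.14120617, -519.42894386,  204.97604436]), 'eef_rot': array([-1.57173957e+00,  3.71198866e-05, -2.80775720e+00]), 'wrist_force': array([-0.78360806,  0.15495344, -0.58879275]), 'moment': array([ 0.02928605, -0.03446698, -0.01760197]), 'finger_gap': 94.0705056315113}
```

View pics/top0.png

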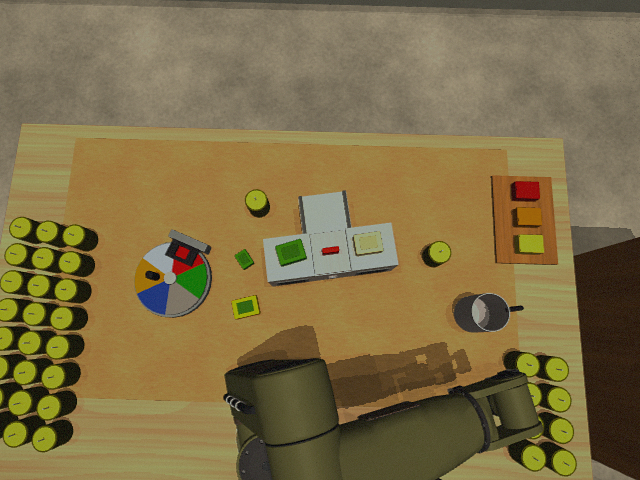

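View pics/side0.png

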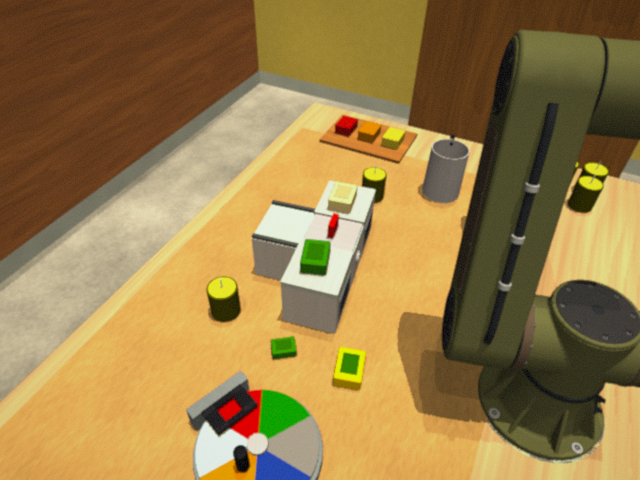

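Candidates for the green block in the top view are the block on the left ledge (291,252), a small green piece on the table (244,259), and a yellow-rimmed slab with a green inset (246,307). The one on the ledge fits: it is the larger one, it isn't yellow, and it lies on the ledge. I'll confirm this in one enlarged crop and measure at the same time.

```bash
cat > h.py <<'E'
import cv2,numpy as np
from cell import manip
def ray(n,uv,z,p=None):
    p=p or manip.camera_params(n); R=cv2.Rodrigues(np.array(p["rvec"],float))[0]; t=np.array(p["tvec"],float).ravel()
    d=R.T@np.linalg.inv(np.array(p["K"]))@np.array([uv[0],uv[1],1.]); c=-R.T@t
    return (c+d*(z-c[2])/d[2])
def proj(n,P):
    p=manip.camera_params(n); return cv2.projectPoints(np.array(P,float).reshape(-1,1,3),np.array(p["rvec"],float),np.array(p["tvec"],float),np.array(p["K"]),None)[0].reshape(-1,2)
E
python3 - <<'E'
from h import *
im=cv2.imread("pics/top0.png")
cv2.imwrite("pics/crop0.png",cv2.resize(im[180:330,130:400],None,fx=2.95,fy=2.95,interpolation=cv2.INTER_CUBIC))
hsv=cv2.cvtColor(im,cv2.COLOR_BGR2HSV)
def seg(lo,hi,box):
    x0,y0,x1,y1=box;m=np.zeros(im.shape[:2],np.uint8);m[y0:y1,x0:x1]=cv2.inRange(hsv,lo,hi)[y0:y1,x0:x1]
    cs=cv2.findContours(m,0,2)[0];c=max(cs,key=cv2.contourArea);return cv2.minAreaRect(c)
for nm,lo,hi,box,z in[("green",(45,120,30),(75,255,255),(268,230,312,275),176),("handle",(0,150,60),(8,255,255),(315,240,345,262),177),("knob",(0,0,0),(180,255,60),(140,262,164,290),107),("hub",(0,0,150),(180,60,255),(160,268,180,290),50),("redwin",(0,150,60),(8,255,255),(172,242,192,264),42)]:
    r=seg(lo,hi,box);b=cv2.boxPoints(r);print(nm,np.round(r[0],1),np.round(ray("top",r[0],z),1),np.round([ray("top",q,z)[:2] for q in b]).tolist())
E
```

```text
green [290.4 252. ] [536.  -27.4 176. ] [[553.0, 19.0], [578.0, -54.0], [520.0, -74.0], [495.0, -1.0]]
handle [330.2 250.1] [ 544.9 -142.2  177. ] [[550.0, -117.0], [558.0, -164.0], [540.0, -167.0], [531.0, -120.0]]
knob [152.3 275.3] [464.1 391.4 107. ] [[458.0, 414.0], [480.0, 410.0], [470.0, 369.0], [448.0, 373.0]]
hub [168.  274.5] [474.4 364.   50. ] [[493.0, 393.0], [508.0, 361.0], [456.0, 335.0], [441.0, 367.0]]
redwin [181.8 252.1] [548.6 329.5  42. ] [[539.0, 353.0], [572.0, 342.0], [558.0, 306.0], [525.0, 317.0]]
```

View pics/crop0.png

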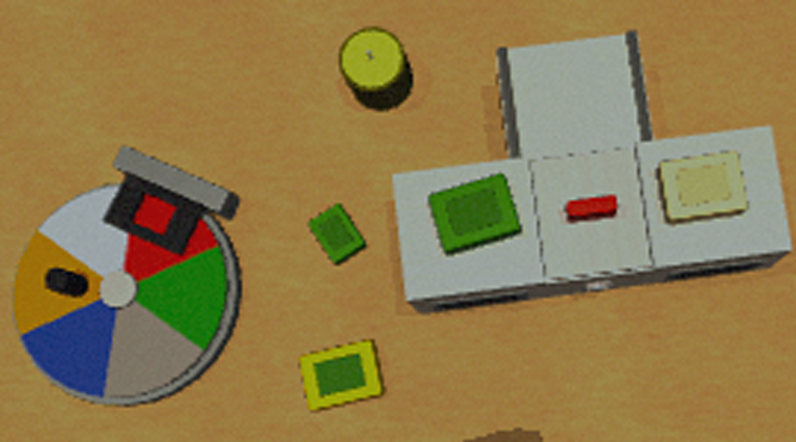

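The crop shows the green block on the +y ledge (crop 475,213), clearly larger than the small green piece at (337,233) and not the yellow-rimmed one, so that's the target. The window shows red, the handle is at (592,208), and the knob is at (57–75, 282). Next I'll compute the poses.

```bash
python3 - <<'E'
from h import *
from scipy.optimize import least_squares
C=lambda q:np.array(q)/2.95+[130-.33,180-.33]
def fit(model,pix,x0):
    f=lambda v:(proj("top",[[v[0]+a*np.cos(v[2])-b*np.sin(v[2]),v[1]+a*np.sin(v[2])+b*np.cos(v[2]),z] for a,b,z in model])-pix).ravel()
    r=least_squares(f,x0);print(np.round(r.x,3),"res",np.round(r.fun,1));return r.x
hp=fit([(65,195,140),(-65,195,140),(65,-195,140),(-65,-195,140)],C([(393,175),(408,300),(771,127),(789,248)]),[530,-140,0])
se=fit([(143,65,56),(143,-65,56),(88,0,50),(118,46,56),(59,46,56),(59,-46,56)],C([(124,147),(240,195),(157,213),(126,177),(105,218),(185,253)]),[470,365,-.4])
print("hub@44",ray("top",C((118,289)),44),"knobtop",ray("top",C((57,279)),107),"knob base",ray("top",C((77,286)),44))
def loc(p,o):
    c,s=np.cos(o[2]),np.sin(o[2]);d=np.array(p[:2])-o[:2];return np.round([c*d[0]+s*d[1],-s*d[0]+c*d[1]],1)
print("handle",loc(ray("top",C((592,208)),160),hp),"block corners", [loc(ray("top",C(q),176),hp).tolist() for q in[(430,190),(504,174),(521,231),(443,252)]])
k=ray("top",C((57,279)),107)[:2];d=k-se[:2];print("knob r",np.hypot(*d),"wheel",np.arctan2(d[1],d[0])-se[2]-1.047)
E
```

```text
[ 5.47640e+02 -1.42764e+02  1.63000e-01] res [-0.3 -0.3 -0.7  0.3 -0.1 -0.7  1.1  0.6]
[ 4.63554e+02  3.53888e+02 -3.70000e-01] res [ 0.5 -0.5 -2.3 -1.3  0.4  0.8  1.6 -1.4  0.4  1.5 -0.6  0.8]
hub@44 [465.32279712 359.78769417  44.        ] knobtop [466.98619662 401.68999341 107.        ] knob base [467.21735272 404.05060743  44.        ]
handle [ 0.1 -0.5] block corners [[36.2, 156.1], [42.6, 81.8], [-16.2, 72.4], [-26.7, 150.5]]
knob r 47.924822677122435 wheel 0.8216394757766665
```

Estimated poses:
- **Hopper:** (548,-143), yaw 0.163.
- **Selector:** centre about (464.5,357), yaw -0.37.
- **Knob:** about (467,402), which puts the wheel at about 0.82 (red).

I'll use one tool yaw of -1.408 throughout, with the jaws along the hopper's x. First move: go up and travel above the knob.

>>> play_rows(series=[[[-0.28,-0.055,-0.136],-1.4,0],[[-0.28,-0.055,-0.136],-1.4,0],[[-0.28,-0.055,-0.136],-1.4,0],[[-0.28,-0.055,-0.136],-1.4,0],[[-0.28,-0.055,-0.136],-1.4,0],[[-0.28,-0.055,-0.136],-1.4,0],[[-0.461,-0.055,-0.444],-1.4,0],[[-0.461,-0.055,-0.444],-1.4,0],[[-0.461,-0.055,-0.444],-1.4,0],[[-0.461,-0.055,-0.444],-1.4,0],[[-0.461,-0.055,-0.444],-1.4,0],[[-0.461,-0.055,-0.444],-1.4,0],[[-0.461,-0.055,-0.444],-1.4,0],[[-0.573,-0.055,-0.777],-1.4,0],[[-0.573,-0.055,-0.777],-1.4,0],[[-0.573,-0.055,-0.777],-1.4,0],[[-0.573,-0.055,-0.777],-1.4,0],[[-0.573,-0.055,-0.777],-1.4,0],[[-0.573,-0.055,-0.777],-1.4,0],[[-0.573,-0.055,-0.777],-1.4,0]])

```text
clock: 2.1
eef_pos: [466.4, 383.0, 260.4]
eef_rot: [-1.571, 0.001, -1.408]
wrist_force: [1.7, -0.7, -0.6]
finger_gap: 93.8
```

```bash
cat >> h.py <<'E'
from scipy.spatial.transform import Rotation as Ro
def mv(*pts,yaw=-1.408):
    s=manip.read_state();p=np.array(s["eef_pos"]);R=Ro.from_euler("xyz",s["eef_rot"]).as_matrix()
    print(round(s["clock"],2),np.round(p,1),np.round(s["eef_rot"],3),"F",np.round(s["wrist_force"],1),"gap",round(s["finger_gap"],1),"q",np.round(s["joints"],2))
    for q in pts: print(q,"->",np.round(R.T@(np.array(q)-p)/1000,4).tolist(),"twist",round(s["eef_rot"][2]-yaw,3))
E
python3 - <<'E'
from h import *
mv((467,402,150),(467,402,71))
cv2.imwrite("pics/top1.png",cv2.resize(manip.camera("top")[160:340,100:400,::-1],None,fx=2.6,fy=2.6,interpolation=cv2.INTER_CUBIC))
cv2.imwrite("pics/wrist1.png",manip.camera("wrist")[:,:,::-1]);print(proj("wrist",[(467,402,107),(464.5,357,44)]))
E
```

```text
2.1 [466.4 383.  260.4] [-1.571e+00  1.000e-03 -1.408e+00] F [ 1.7 -0.7 -0.6] gap 93.8 q [0.63 0.39 1.28 0.   1.48 0.46]
(467, 402, 150) -> [-0.0185, 0.1104, 0.0038] twist 0.0
(467, 402, 71) -> [-0.0185, 0.1894, 0.0038] twist 0.0
[[322.79548491 208.27304939]
 [313.41012418 234.91466083]]
```

View pics/wrist1.png

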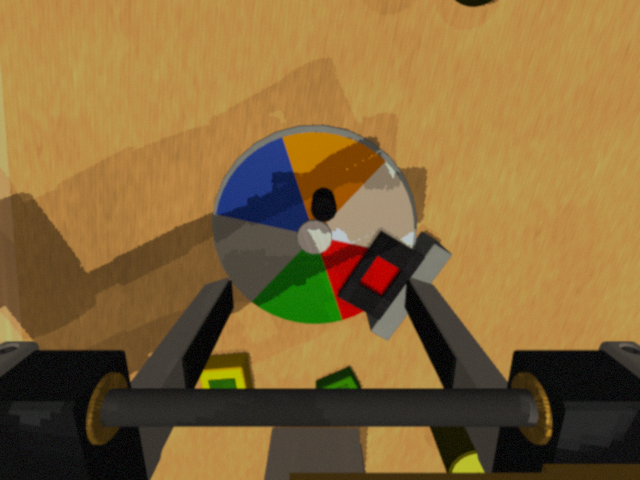

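The wrist view shows the knob blob at (323,204) and the hub at (314,237). Both match the predicted (323,208) and (313,235) within a few mm, so I'll descend and grip.

>>> play_rows(series=[[[-0.0185,0.11,0.004],0,0],[[-0.0185,0.11,0.004],0,0],[[-0.0185,0.11,0.004],0,0],[[-0.0185,0.16,0.004],0,0],[[-0.0185,0.189,0.004],0,0],[[-0.0185,0.189,0.004],0,0],[[-0.0185,0.189,0.004],0,1],[[-0.0185,0.189,0.004],0,1],[[-0.0185,0.189,0.004],0,1],[[-0.0185,0.189,0.004],0,1],[[-0.0185,0.189,0.004],0,1],[[-0.0185,0.189,0.004],0,1],[[-0.0185,0.189,0.004],0,1],[[-0.0185,0.189,0.004],0,1]], squeeze=10)

```text
clock: 3.6
eef_pos: [465.9, 404.3, 70.0]
eef_rot: [-1.573, 0.001, -1.403]
wrist_force: [0.1, -0.1, -0.3]
finger_gap: 33.6
```

```bash
python3 - <<'E'
from h import *
c=np.array([464.5,357]);s=manip.read_state()["eef_pos"][:2]-c;a0=np.arctan2(s[1],s[0]);print(a0,np.hypot(*s))
a1=-.37+np.pi
mv(*[(*(c+45*np.array([np.cos(a),np.sin(a)])).round(1),71) for a in np.linspace(a0,a1,9)])
E
```

```text
1.5407107311105843 47.35256209485994
3.6 [465.9 404.3  70. ] [-1.573e+00  1.000e-03 -1.403e+00] F [ 0.1 -0.1 -0.3] gap 33.6 q [0.65 0.58 1.45 0.   1.11 0.49]
(np.float64(465.9), np.float64(402.0), 71) -> [0.0023, -0.001, -0.0004] twist 0.005
(np.float64(458.9), np.float64(401.7), 71) -> [0.0014, -0.001, -0.0074] twist 0.005
(np.float64(452.2), np.float64(400.3), 71) -> [0.0017, -0.001, -0.0142] twist 0.005
(np.float64(445.7), np.float64(397.9), 71) -> [0.003, -0.001, -0.021] twist 0.005
(np.float64(439.6), np.float64(394.5), 71) -> [0.0053, -0.001, -0.0276] twist 0.005
(np.float64(434.2), np.float64(390.3), 71) -> [0.0085, -0.0009, -0.0336] twist 0.005
(np.float64(429.4), np.float64(385.2), 71) -> [0.0128, -0.0009, -0.0392] twist 0.005
(np.float64(425.5), np.float64(379.5), 71) -> [0.0177, -0.0009, -0.044] twist 0.005
(np.float64(422.5), np.float64(373.3), 71) -> [0.0234, -0.0009, -0.048] twist 0.005
```

>>> play_rows(series=[[[0.001,0,0],0,1],[[0.001,0,0],0,1],[[0.001,0,0],0,1],[[0.001,0,0],0,1],[[0.001,0,0],0,1]])

```text
clock: 4.1
eef_pos: [466.1, 403.4, 69.9]
eef_rot: [-1.573, 0.001, -1.403]
wrist_force: [1.0, 0.8, -0.9]
finger_gap: 24.5
```

```bash
python3 - <<'E'
from h import *
mv((458.9,402,71))
E
```

```text
4.1 [466.1 403.4  69.9] [-1.573e+00  1.000e-03 -1.403e+00] F [ 1.   0.8 -0.9] gap 24.5 q [0.65 0.58 1.45 0.   1.11 0.48]
(458.9, 402, 71) -> [0.0001, -0.001, -0.0073] twist 0.005
```

The knob is gripped (gap 24.5 mm). Now I'll carry it round.

>>> play_rows(series=[[[0.0003,0,-0.004],0,1],[[0.0,0,-0.0075],0,1],[[0.0,0,-0.011],0,1],[[0.0003,0,-0.0145],0,1],[[0.0008,0,-0.018],0,1],[[0.0016,0,-0.021],0,1],[[0.0027,0,-0.0245],0,1],[[0.004,0,-0.028],0,1],[[0.0055,0,-0.031],0,1],[[0.0071,0,-0.034],0,1],[[0.009,0,-0.037],0,1],[[0.0114,0,-0.0394],0,1],[[0.0138,0,-0.042],0,1],[[0.0163,0,-0.0443],0,1],[[0.019,0,-0.0465],0,1],[[0.022,0,-0.0483],0,1],[[0.022,0,-0.0483],0,1],[[0.022,0,-0.0483],0,1]])

```text
clock: 5.9
eef_pos: [422.1, 373.2, 70.0]
eef_rot: [-1.574, 0.0, -1.404]
wrist_force: [-2.5, -1.1, -0.9]
finger_gap: 24.8
```

```bash
python3 - <<'E'
from h import *
mv((422.5,373.3,71))
im=manip.camera("top")[:,:,::-1]
cv2.imwrite("pics/top2.png",cv2.resize(im[190:340,110:310],None,fx=4,fy=4,interpolation=cv2.INTER_CUBIC))
E
```

```text
5.9 [422.1 373.2  70. ] [-1.574  0.    -1.404] F [-2.5 -1.1 -0.9] gap 24.8 q [0.66 0.48 1.61 0.   1.05 0.49]
(422.5, 373.3, 71) -> [-0.0, -0.001, 0.0004] twist 0.004
```

View pics/top2.png

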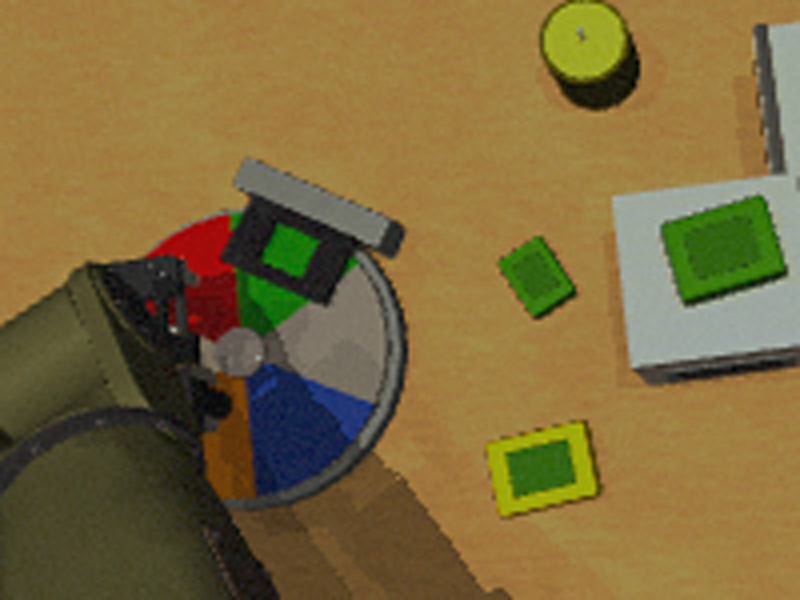

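The window shows only green (290,248). The sector edges are symmetric about the window direction (93° and 39°, window 66°), so the wheel is centred. Now I'll release, rise and go above the shutter handle.

>>> play_rows(series=[[[0,0,0],0,0],[[0,0,0],0,0],[[0,0,0],0,0],[[0,0,0],0,0],[[0,0,0],0,0],[[0,0,0],0,0],[[0,0,0],0,0],[[0,0,0],0,0],[[0,0,0],0,0],[[0,0,0],0,0],[[0,-0.05,0],0,0],[[0,-0.1,0],0,0],[[0,-0.15,0],0,0],[[0,-0.19,0],0,0],[[0,-0.19,0],0,0]])

```text
clock: 7.45
eef_pos: [423.8, 374.3, 265.9]
eef_rot: [-1.565, 0.005, -1.403]
wrist_force: [0.1, 0.4, 0.2]
finger_gap: 94.2
```

```bash
python3 - <<'E'
from h import *
mv((547,-142.5,260),(547,-142.5,143))
E
```

```text
7.45 [423.8 374.3 265.9] [-1.565  0.005 -1.403] F [0.1 0.4 0.2] gap 94.2 q [0.66 0.29 1.39 0.   1.45 0.49]
(547, -142.5, 260) -> [0.5301, 0.0037, 0.0353] twist 0.005
(547, -142.5, 143) -> [0.5307, 0.1207, 0.0347] twist 0.005
```

>>> play_rows(series=[[[0.53,0.003,0.035],0.005,0],[[0.53,0.003,0.035],0.005,0],[[0.53,0.003,0.035],0.005,0],[[0.53,0.003,0.035],0.005,0],[[0.53,0.003,0.035],0.005,0],[[0.53,0.003,0.035],0.005,0],[[0.53,0.003,0.035],0.005,0],[[0.53,0.003,0.035],0.005,0],[[0.53,0.003,0.035],0.005,0],[[0.53,0.003,0.035],0.005,0],[[0.53,0.003,0.035],0.005,0],[[0.53,0.003,0.035],0.005,0],[[0.53,0.003,0.035],0.005,0],[[0.53,0.003,0.035],0.005,0]])

```text
clock: 8.85
eef_pos: [546.5, -141.4, 260.5]
eef_rot: [-1.566, 0.005, -1.407]
wrist_force: [0.1, -0.5, 0.3]
finger_gap: 94.0
```

```bash
python3 - <<'E'
from h import *
mv((547.6,-142.7,150),(547.6,-142.7,143))
cv2.imwrite("pics/wrist2.png",manip.camera("wrist")[:,:,::-1])
o=np.array([547.6,-142.8]);c,s=np.cos(.163),np.sin(.163)
H=lambda a,b,z:(o[0]+a*c-b*s,o[1]+a*s+b*c,z)
print(proj("wrist",[H(0,0,177),H(9,115,176),H(65,195,140),H(-65,195,140),H(-65,-195,140)]).round())
E
```

```text
8.85 [ 546.5 -141.4  260.5] [-1.566  0.005 -1.407] F [ 0.1 -0.5  0.3] gap 94.0 q [-0.32  0.3   1.4   0.01  1.44 -0.49]
(547.6, -142.7, 150) -> [0.002, 0.1105, 0.0003] twist 0.001
(547.6, -142.7, 143) -> [0.002, 0.1175, 0.0002] twist 0.001
[[318. 250.]
 [331.  88.]
 [409. -26.]
 [227. -27.]
 [254. 420.]]
```

View pics/wrist2.png

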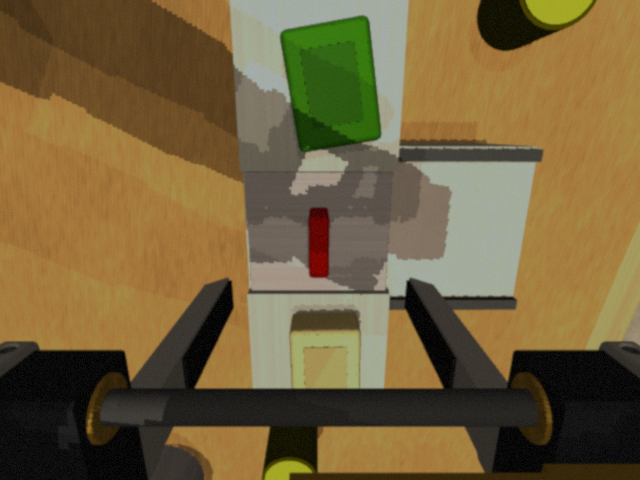

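The wrist view shows the handle at (318,243) and the green block at (331,84), matching the predicted (318,250) and (331,88). Now I'll descend and grip the handle.

>>> play_rows(series=[[[0.002,0.05,0],0,0],[[0.002,0.09,0],0,0],[[0.002,0.117,0],0,0],[[0.002,0.117,0],0,0],[[0.002,0.117,0],0,1],[[0.002,0.117,0],0,1],[[0.002,0.117,0],0,1],[[0.002,0.117,0],0,1],[[0.002,0.117,0],0,1],[[0.002,0.117,0],0,1],[[0.002,0.117,0],0,1],[[0.002,0.117,0],0,1],[[0.002,0.117,0],0,1],[[0.002,0.117,0],0,1],[[0.002,0.117,0],0,1],[[0.002,0.117,0],0,1],[[0.002,0.117,0],0,1],[[0.002,0.117,0],0,1]], squeeze=15)

```text
clock: 10.7
eef_pos: [547.4, -142.6, 143.7]
eef_rot: [-1.565, 0.005, -1.407]
wrist_force: [1.2, -0.3, -0.2]
finger_gap: 16.2
```

```bash
python3 - <<'E'
from h import *
o=np.array([547.6,-142.8]);c,s=np.cos(.163),np.sin(.163)
p=manip.read_state()["eef_pos"];mv((p[0]+121*c,p[1]+121*s,144))
E
```

```text
10.7 [ 547.4 -142.6  143.7] [-1.565  0.005 -1.407] F [ 1.2 -0.3 -0.2] gap 16.2 q [-0.32  0.39  1.55  0.01  1.2  -0.49]
(np.float64(666.8117455932087), np.float64(-122.96882416425296), 144) -> [0.0001, 0.0003, 0.121] twist 0.001
```

Gripped (gap 16.2 mm). Now I'll slide it open.

>>> play_rows(series=[[[0,0,0.01],0,1],[[0,0,0.022],0,1],[[0,0,0.034],0,1],[[0,0,0.046],0,1],[[0,0,0.058],0,1],[[0,0,0.07],0,1],[[0,0,0.082],0,1],[[0,0,0.094],0,1],[[0,0,0.104],0,1],[[0,0,0.112],0,1],[[0,0,0.117],0,1],[[0,0,0.121],0,1],[[0,0,0.122],0,1],[[0,0,0.122],0,1],[[0,0,0.122],0,1]])

```text
clock: 12.2
eef_pos: [665.6, -123.4, 143.6]
eef_rot: [-1.572, 0.006, -1.408]
wrist_force: [-19.6, -5.0, 1.6]
finger_gap: 15.7
```

```bash
python3 - <<'E'
from h import *
mv((666.9,-123,144))
E
```

```text
12.2 [ 665.6 -123.4  143.6] [-1.572  0.006 -1.408] F [-19.6  -5.    1.6] gap 15.7 q [-0.24  0.64  1.18  0.    1.33 -0.4 ]
(666.9, -123, 144) -> [-0.0002, -0.0004, 0.0013] twist 0.0
```

The shutter is at its stop: about 120 mm of travel, with 20 N against the stop. Now I'll release, rise, narrow the jaws to about 36 mm and go behind the block.

>>> play_rows(series=[[[0,0,-0.001],0,0],[[0,0,-0.001],0,0],[[0,0,-0.001],0,0],[[0,0,-0.001],0,0.3],[[0,0,-0.001],0,0.3],[[0,-0.04,-0.001],0,0.3],[[0,-0.08,-0.001],0,0.5],[[0,-0.08,-0.001],0,0.62]])

```text
clock: 13.0
eef_pos: [666.5, -124.2, 230.1]
eef_rot: [-1.563, 0.002, -1.408]
wrist_force: [0.1, 0.7, 0.0]
finger_gap: 51.5
```

```bash
python3 - <<'E'
from h import *
o=np.array([547.6,-142.8]);c,s=np.cos(.163),np.sin(.163)
H=lambda a,b,z:(o[0]+a*c-b*s,o[1]+a*s+b*c,z)
mv(H(8,187,222),H(8,187,152))
E
```

```text
13.0 [ 666.5 -124.2  230.1] [-1.563  0.002 -1.408] F [0.1 0.7 0. ] gap 51.5 q [-0.24  0.58  1.07  0.01  1.49 -0.4 ]
(np.float64(525.1477548497102), np.float64(43.01952719698565), 222) -> [-0.188, 0.0076, -0.1123] twist 0.0
(np.float64(525.1477548497102), np.float64(43.01952719698565), 152) -> [-0.1878, 0.0776, -0.1129] twist 0.0
```

>>> play_rows(series=[[[-0.188,0.006,-0.112],0,0.62],[[-0.188,0.006,-0.112],0,0.62],[[-0.188,0.006,-0.112],0,0.62],[[-0.188,0.006,-0.112],0,0.62],[[-0.188,0.006,-0.112],0,0.62],[[-0.188,0.006,-0.112],0,0.62],[[-0.188,0.006,-0.112],0,0.62],[[-0.188,0.04,-0.113],0,0.62],[[-0.188,0.077,-0.113],0,0.62],[[-0.188,0.077,-0.113],0,0.62],[[-0.188,0.077,-0.113],0,0.62]])

```text
clock: 14.1
eef_pos: [525.7, 42.3, 153.1]
eef_rot: [-1.564, 0.002, -1.409]
wrist_force: [0.4, 0.6, 0.7]
finger_gap: 35.9
```

```bash
python3 - <<'E'
from h import *
o=np.array([547.6,-142.8]);c,s=np.cos(.163),np.sin(.163)
H=lambda a,b,z:(o[0]+a*c-b*s,o[1]+a*s+b*c,z)
mv(H(7,120,151),H(5,62,151))
cv2.imwrite("pics/top3.png",cv2.resize(manip.camera("top")[180:300,230:410,::-1],None,fx=4,fy=4,interpolation=cv2.INTER_CUBIC))
E
```

```text
14.1 [525.7  42.3 153.1] [-1.564  0.002 -1.409] F [0.4 0.6 0.7] gap 35.9 q [ 0.01  0.3   1.65  0.    1.19 -0.15]
(np.float64(535.0337141578177), np.float64(-23.2546593959741), 151) -> [0.0662, 0.0019, -0.0014] twist -0.001
(np.float64(542.4724160751579), np.float64(-80.81042117344482), 151) -> [0.1242, 0.0018, -0.0033] twist -0.001
```

View pics/top3.png

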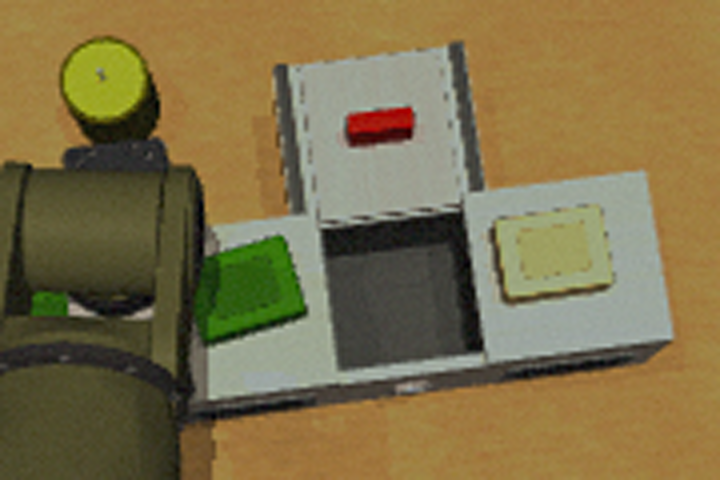

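The shutter is fully open and the mouth is clear (400,290). The green block (250,288) is untouched and the cream block is in place. Next I'll push along the hopper's -y.

>>> play_rows(series=[[[0.01,0.001,0],0,0.62],[[0.018,0.001,0],0,0.62],[[0.025,0.001,-0.0005],0,0.62],[[0.03,0.001,-0.0005],0,0.62],[[0.035,0.001,-0.0005],0,0.62],[[0.04,0.001,-0.001],0,0.62],[[0.045,0.001,-0.001],0,0.62],[[0.05,0.001,-0.001],0,0.62],[[0.055,0.001,-0.001],0,0.62],[[0.06,0.001,-0.001],0,0.62],[[0.065,0.001,-0.0015],0,0.62],[[0.065,0.001,-0.0015],0,0.62]])

```text
clock: 15.35
eef_pos: [535.1, -22.5, 152.8]
eef_rot: [-1.562, 0.002, -1.409]
wrist_force: [-0.2, -0.0, -0.3]
finger_gap: 35.7
```

```bash
python3 - <<'E'
from h import *
o=np.array([547.6,-142.8]);c,s=np.cos(.163),np.sin(.163)
H=lambda a,b,z:(o[0]+a*c-b*s,o[1]+a*s+b*c,z)
mv(H(6,62,151))
cv2.imwrite("pics/top4.png",cv2.resize(np.hstack([manip.camera("top")[180:300,230:410,::-1],manip.camera("side")[170:290,240:400,::-1]]),None,fx=2.3,fy=2.3,interpolation=cv2.INTER_CUBIC))
E
```

```text
15.35 [535.1 -22.5 152.8] [-1.562  0.002 -1.409] F [-0.2 -0.  -0.3] gap 35.7 q [-0.11  0.31  1.63  0.    1.19 -0.28]
(np.float64(543.4591609621111), np.float64(-80.64814200635435), 151) -> [0.0587, 0.0017, -0.0011] twist -0.001
```

View pics/top4.png

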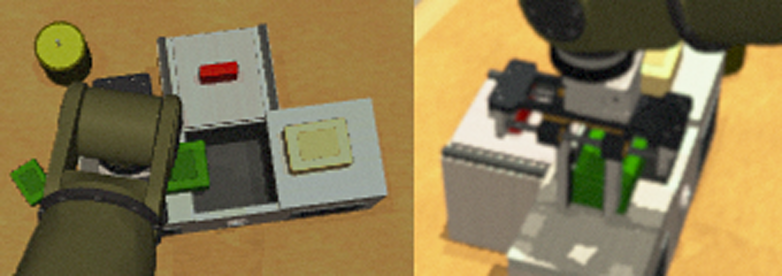

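The block now overhangs the mouth (190,165), straightened and held between the two fingers. I'll keep pushing.

>>> play_rows(series=[[[0.006,0.001,0],0,0.62],[[0.012,0.001,0],0,0.62],[[0.018,0.001,0],0,0.62],[[0.024,0.001,0],0,0.62],[[0.03,0.001,0],0,0.62],[[0.036,0.001,0],0,0.62],[[0.042,0.001,-0.001],0,0.62],[[0.048,0.001,-0.001],0,0.62],[[0.054,0.001,-0.001],0,0.62],[[0.058,0.001,-0.001],0,0.62],[[0.058,0.001,-0.001],0,0.62],[[0.058,-0.04,-0.001],0,0.62],[[0.058,-0.1,-0.001],0,0.4],[[0.0,-0.1,-0.001],0,0.0],[[-0.05,-0.1,-0.001],0,0.0],[[-0.05,-0.1,-0.001],0,0.0]])

```text
clock: 17.05
eef_pos: [524.4, 30.5, 253.6]
eef_rot: [-1.561, 0.002, -1.406]
wrist_force: [-0.1, -1.1, 0.2]
finger_gap: 64.3
```

```bash
python3 - <<'E'
from h import *
o=np.array([547.6,-142.8]);c,s=np.cos(.163),np.sin(.163)
H=lambda a,b,z:(o[0]+a*c-b*s,o[1]+a*s+b*c,z)
mv(H(119.8,0,235),H(119.8,0,143))
cv2.imwrite("pics/top5.png",cv2.resize(np.hstack([manip.camera("top")[180:300,230:410,::-1],manip.camera("side")[170:290,240:400,::-1]]),None,fx=2.3,fy=2.3,interpolation=cv2.INTER_CUBIC))
E
```

```text
17.05 [524.4  30.5 253.6] [-1.561  0.002 -1.406] F [-0.1 -1.1  0.2] gap 64.3 q [-0.01  0.2   1.53  0.    1.4  -0.18]
(np.float64(665.8120374570021), np.float64(-123.3589557825629), 235) -> [0.1751, 0.0194, 0.1139] twist 0.002
(np.float64(665.8120374570021), np.float64(-123.3589557825629), 143) -> [0.1753, 0.1114, 0.113] twist 0.002
```

View pics/top5.png

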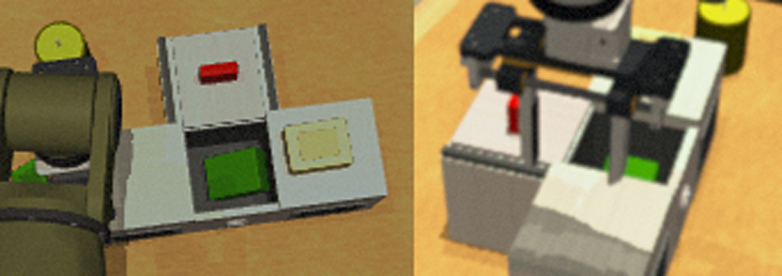

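The green block lies at the bottom of the chute (237,173) and the cream block hasn't moved. Now back to the handle.

>>> play_rows(series=[[[0.175,0.01,0.114],0,0],[[0.175,0.01,0.114],0,0],[[0.175,0.01,0.114],0,0],[[0.175,0.01,0.114],0,0],[[0.175,0.01,0.114],0,0],[[0.175,0.01,0.114],0,0],[[0.175,0.01,0.114],0,0],[[0.175,0.06,0.113],0,0],[[0.175,0.1,0.113],0,0],[[0.175,0.11,0.113],0,0],[[0.175,0.11,0.113],0,1],[[0.175,0.11,0.113],0,1],[[0.175,0.11,0.113],0,1],[[0.175,0.11,0.113],0,1],[[0.175,0.11,0.113],0,1],[[0.175,0.11,0.113],0,1],[[0.175,0.11,0.113],0,1],[[0.175,0.11,0.113],0,1],[[0.175,0.11,0.113],0,1],[[0.175,0.11,0.113],0,1]], squeeze=15)

```text
clock: 19.15
eef_pos: [666.1, -125.7, 143.8]
eef_rot: [-1.562, 0.002, -1.406]
wrist_force: [-0.1, 0.2, -0.2]
finger_gap: 17.4
```

>>> play_rows(series=[[[0,0,0],0,1],[[0,0,0],0,1],[[0,0,0],0,1],[[0,0,0],0,1],[[0,0,0],0,1]])

```text
clock: 19.65
eef_pos: [666.0, -125.8, 143.8]
eef_rot: [-1.562, 0.002, -1.406]
wrist_force: [-0.6, -1.0, 1.3]
finger_gap: 16.2
```

```bash
python3 - <<'E'
from h import *
mv((547.4,-142.6,144))
E
```

```text
19.65 [ 666.  -125.8  143.8] [-1.562  0.002 -1.406] F [-0.6 -1.   1.3] gap 16.2 q [-0.24  0.63  1.19  0.01  1.32 -0.41]
(547.4, -142.6, 144) -> [-0.0028, -0.0013, -0.1198] twist 0.002
```

>>> play_rows(series=[[[0,0,-0.01],0,1],[[0,0,-0.022],0,1],[[0,0,-0.034],0,1],[[0,0,-0.046],0,1],[[0,0,-0.058],0,1],[[0,0,-0.07],0,1],[[0,0,-0.082],0,1],[[0,0,-0.094],0,1],[[0,0,-0.104],0,1],[[0,0,-0.112],0,1],[[0,0,-0.117],0,1],[[0,0,-0.121],0,1],[[0,0,-0.122],0,1],[[0,0,-0.122],0,1],[[0,0,-0.122],0,1]])

```text
clock: 21.15
eef_pos: [547.5, -145.1, 143.7]
eef_rot: [-1.557, 0.001, -1.406]
wrist_force: [12.2, 5.5, 2.3]
finger_gap: 15.9
```

```bash
python3 - <<'E'
from h import *
mv((547.4,-142.6,144))
E
```

```text
21.15 [ 547.5 -145.1  143.7] [-1.557e+00  1.000e-03 -1.406e+00] F [12.2  5.5  2.3] gap 15.9 q [-0.33  0.39  1.56  0.01  1.19 -0.5 ]
(547.4, -142.6, 144) -> [-0.0025, -0.0003, 0.0003] twist 0.002
```

It's against the shut stop (12 N). I'll release, rise clear and check.

>>> play_rows(series=[[[0,0,0.001],0,0],[[0,0,0.001],0,0],[[0,0,0.001],0,0],[[0,0,0.001],0,0],[[0,0,0.001],0,0],[[0,0,0.001],0,0],[[0,-0.04,0.001],0,0],[[0,-0.09,0.001],0,0],[[0,-0.13,0.001],0,0],[[0,-0.13,-0.05],0,0],[[0,-0.13,-0.1],0,0],[[0,-0.13,-0.15],0,0],[[0,-0.13,-0.17],0,0],[[0,-0.13,-0.17],0,0],[[0,-0.13,-0.17],0,0]])

```text
clock: 22.65
eef_pos: [378.3, -173.6, 271.7]
eef_rot: [-1.556, 0.0, -1.407]
wrist_force: [0.7, 0.3, 0.2]
finger_gap: 94.1
```

```bash
python3 - <<'E'
from h import *
mv()
cv2.imwrite("pics/top6.png",cv2.resize(manip.camera("top")[170:350,110:530,::-1],None,fx=1.9,fy=1.9,interpolation=cv2.INTER_CUBIC))
a=manip.camera("top")
for u in (200,): pass
o=np.array([547.6,-142.8]);c,s=np.cos(.163),np.sin(.163)
m=cv2.inRange(cv2.cvtColor(a,cv2.COLOR_RGB2HSV),(0,150,60),(8,255,255));v,u=np.nonzero(m[235:265,310:350]);print("handle px",u.mean()+310,v.mean()+235)
E
```

```text
22.65 [ 378.3 -173.6  271.7] [-1.556  0.    -1.407] F [0.7 0.3 0.2] gap 94.1 q [-0.52 -0.06  1.77  0.01  1.42 -0.69]
handle px 330.21276595744683 249.67021276595744
```

View pics/top6.png

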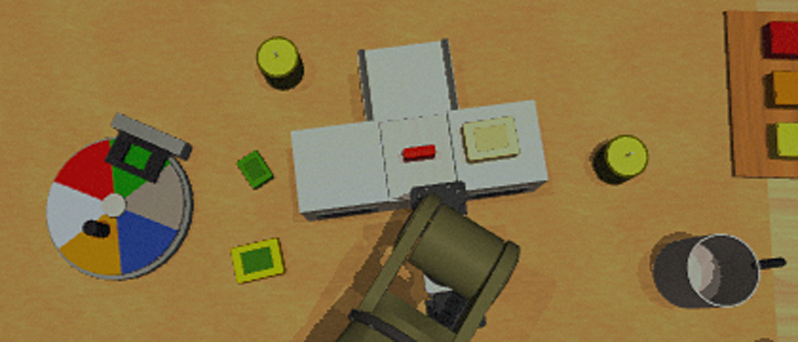

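The window (136,156) shows only green and the shutter is shut: the handle is at px (330.2,249.7), against (330.2,250.1) at the start. The cream block, candles and pitcher are in place, and the arm is clear.

```bash
python3 -c "
from cell import manip
print(manip.sign_off())"
```

```text
the job is handed in; nothing more can be done
None
```

The job is done and handed in at about 23 s of the 64 s allowed.

- **Selector:** I turned the wheel by its knob from red to green. The last top view shows only green in the window, and after the turn its sector edges sat evenly on either side of it.
- **Shutter:** I slid it about 120 mm open, up to its stop (about 20 N). After the drop I slid it back to the shut stop (about 13 N). At the end the handle is within half a pixel of where it started.
- **Green block:** I pushed it along the ledge with the part-open fingers, without lifting it. A picture taken before closing shows it lying in the chute.
- **Left alone:** In the last picture the cream block, both candles, the pitcher and the look-alike pieces appear where they stood. I judged this by eye.

No check failed. My two estimates of the selector's centre differed by about 6 mm, so I used a point between them.

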